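Release the pine strip's clamp

TASK

The glue on the pine strip has set. On the clamp that holds this wooden strip, slide the yellow safety catch sideways until it is fully open, then press the red release button it uncovered all the way down, so that the jaw lifts, and let go. Do not touch the other clamp, which holds the steel file.

Things in the scene. Friction and masses are not known exactly. Their poses are not given: they have to be found in the camera images.
- clamp: (mm) clamp to open, fixed, holding the brown pine strip (300x30x14). Base 190x140x12; origin: centre of its underside. Own x: from release end to strip; y: the way its catch opens. Release end: grey box (84x130, top 45 high) with yellow catch and red button. Strip lies along y at x=+65 under a steel jaw hinged at x=+12, 55 high shut, 95 open. Left or right of the other clamp
- catch_tab (a point): (mm) top centre of the grip fin, 30 (x) x 14 (y) x 22 high, on the yellow catch; clamp's axes. Fin stands on the catch's flat roof, 54 (x) x 46 (y), top 62 above desk; fin is 12 to +y of the roof's middle. Slides only along clamp y, about 2 N friction, no spring. Shut (start): y=-18 to -10 in clamp frame, roof covers the button; fully open at end stop: y=+42, i.e. 72 from the button
- button_top (a point): (mm) centre of the top of the red release button, 26 across; clamp's axes; at x=-45, y=-30 in the clamp frame, 55 above the desk when up, 10 above the grey box. Goes straight down 8 (to 47) against about 4 N, no return spring: it stays down. It lifts the jaw. The shut catch's roof covers it
- other_clamp: (mm) second clamp, same build, size and frame, with its own yellow catch and red button; holds the steel file (200x16x4) on a black rubber bed. Not to be touched

How it is judged:
On the way, in this order (a step that is already met when the one before it is completed fails the run):
1. the catch is slid open (at least 45 of its 60 mm) with the button still up (y of catch_tab in the frame of clamp above 0.027 m and z of button_top in the frame of clamp above 0.053 m), for 0.1 s.
2. the button is pressed down (at least 5.5 of its 8 mm) with the catch open (y of catch_tab in the frame of clamp above 0.027 m and z of button_top in the frame of clamp below 0.0495 m), for 0.1 s.
At the end, for the whole second after the job is handed in: the catch of the pine strip's clamp stands open by at least 45 of its 60 mm and that clamp's button stays down by at least 5.5 of its 8 mm (all of step 2); the robot touches nothing.
It fails at once if the other clamp is touched (over 1 N) (contact force between any of the fingers, the arm and other_clamp above 1 N).
It also fails if it takes over 38 s, if anything falls off the work surface, if the arm or the gripper's body presses on something with over 40 N, if the wrist force passes 120 N, or if a joint passes its speed limit or range.

ROBOT

A 6-joint arm with a two-finger parallel gripper is mounted at the origin on a cart in front of the work surface, level with it; the furniture and walls round the work are solid. World frame = base frame: x ahead of the robot, y to its left, z up, the work surface at z = 0. Lengths are in m, angles in rad, forces in N, time in s.
With the tool pointing down it reaches from about 0.375 to 0.975 m from the base axis. Payload 3.8 kg.
Tool frame: the origin (TCP) lies at the very end of the fingers, on their centre line; the grasp point (between the pads) lies 19 mm behind it; y points along the fingers, x is the direction in which the jaws open and shut, and the axes are right-handed (so a half turn about y gives the same grasp; the last joint's range is limited). The gripper opens to 85 mm and grips with 20 to 120 N. Pads are 22 mm wide; open, the fingers measure 114 mm over their backs; the gripper's body (76 mm by 85 mm) begins 54 mm behind the grasp point. The pads swing forward as they close: fully open they stand 13 mm farther back than shut.
Start: joints at [1.241, 0.264, 1.604, -0, 1.274, -0.037], TCP at [0.195, 0.646, 0.231] pointing down, gripper open.
Joint ranges: [-2.63, 2.63], [-0.94, 2.18], [0.31, 2.57], [-1.31, 4.45], [0, 2.66], [-2.55, 2.55]. Speed limits (rad/s): [2.57, 2.57, 3.14, 3.14, 3.14, 3.14].

INTERFACE

Orientations are given as a rotation vector (axis times angle).
In Python, from workcell import bot, cams gives the robot as it stands.
- The arm moves only by the tool play_rows, never from a script. Its argument "motion" is a list of rows, each a list of 2 entries, a list of its own where there are three numbers: the shift along the world's x, y, z normalised to -1 to 1, where 1 is 400 mm, then the turn, a rotation vector about the world's x, y, z normalised to -1 to 1, where 1 is pi/4 rad. In form: [[[tx, ty, tz], [ax, ay, az]], ...]. A call has 1 to 10 rows; each row is the pose to reach, as a shift and turn from the pose commanded when the call began; what a row does not reach only later rows make up. A row lasts 1/8 s, in which the tool goes at most 62.5 mm and 10.7 degrees, less where a joint would pass 70% of its speed; a pose out of reach is approached as far as the arm can. A call with a number of a shift or a turn outside -1 to 1 is refused whole. A call with a gripper value outside its range is refused whole. "gripper" is the closure, from 0 (fully open) to 1 (shut), set as the call begins (left out, the last holds). The fingers move at their own pace and stop on an object; "squeeze" is the grip in N (left out, the last holds). Time passes only in rows, so rows that repeat a pose let the fingers close. It gives the time, the measured TCP pose, the force and the opening at its end, in the units of the state.
- bot.read_state(): the state, without advancing time (a new reading comes with each control period).
- cams.read_camera(name): name is "scene" or "top" or "wrist"; returns (picture, depth): 420x560x3 uint8, red, green, blue; 420x560 float32, m along the optical axis (not along the pixel's ray), 0 where there is no reading.
- cams.calibration(name): a dict with "mtx" (3x3 intrinsics, pixels), "R" (3x3) and "t" (3): a world point X has camera coordinates R X + t; the wrist camera has in their place "tool_from_camera" (4x4, takes a point from camera to tool coordinates, whose origin is the TCP and whose axes are the tool frame's). Camera axes: x right, y down, z forward; pixel columns grow to the right and rows downward; lengths in m; the calibration is good to about 2 mm. A picture is of the moment at which its call begins: read the wrist's pose just before it. calibration takes no time and is no camera call.
- bot.finish_job(): hands the job in, once; it reports no verdict.
Trained networks look in the newest picture that a camera, given by its name, has taken for a name from the list of things; names that differ only in an ending like _2 or _b are one class to them, and where a whole thing is asked for, a point or a joint stands for the part that bears it (a point fixed in the world has none). Each returns a list of dicts, best first, with "conf" (0 to 1); they miss things now and then, are a little off and sometimes report something else, mostly with a low value. They report only what shows in the picture. A call takes as long as a camera call.
- cams.recognise(camera, label): "xyz" ([x, y, z] in m, in the coordinates of the camera as it stood for that picture, good to about 4 mm: the middle of the surface that is visible of it).
- cams.regions_of(camera, label): "mask" (420x560 bool, what is visible of it).
- cams.mark_of(camera, label): "xyz" ([x, y, z] in m, in the coordinates of the camera as it stood for that picture, good to about 4 mm: a listed point, or the origin of a listed thing).
The state is a dict: "time": time; "q": joint angles; "joint_vel": joint speeds; "joint_torque": joint torques, N m; "tool_pos": TCP position; "tcp_rot": TCP orientation; "wrist_force": force on the tool from outside, world axes, zero at the start; "torque": the same for the moment, N m; "width": opening from 0.0 (shut) to 1.0 (fully open).
Only numpy, scipy, OpenCV 4.12 (cv2) and the standard library are available. Lean on these libraries where they do the work, as an engineer would, in place of code of your own. Each camera call takes 0.05 s, during which the arm holds its last target.

## Working session

There is one attempt and no reset: what is moved stays moved. The work goes in short steps, Python scripts to look and compute and a tool call to move; the robot and the scene stay as the last step left them, time stands still between calls to the robot, and variables do not carry over. Pictures are saved under pics/ and viewed, and the job is handed in when it is done.

Besides the shell and the picture viewer there is one more tool, called by a JSON object that holds its "op" and its "data". play_rows: Moves the arm, as the interface text tells. Its arguments: {"type":"object","properties":{"motion":{"type":"array","items":{"type":"array"}},"gripper":{"type":"number"},"squeeze":{"type":"number"}},"required":["motion"]}

```bash
mkdir -p pics
cat > h.py <<'E'
import numpy as np,cv2
from workcell import bot,cams
def snap(n,f):
    im,d=cams.read_camera(n); cv2.imwrite('pics/'+f,im[:,:,::-1]); return im,d
def w(n,p):
    c=cams.calibration(n); return c['R'].T@(np.array(p)-c['t'])
E
python3 - <<'E'
from h import *
print(bot.read_state())
for n in ['top','scene']:
    snap(n,n+'1.png')
    for l in ['clamp','catch_tab','button_top','other_clamp']:
        for r in cams.mark_of(n,l): print(n,l,round(r['conf'],2),w(n,r['xyz']).round(4))
E
```

```text
{'time': 0.0, 'q': array([ 1.24112382e+00,  2.64747569e-01,  1.60538338e+00,  2.52400552e-05,
        1.27370922e+00, -3.69178530e-02]), 'joint_vel': array([ 0.0003281 ,  0.00066588,  0.0007066 ,  0.00057738,  0.00028985,
       -0.00065969]), 'joint_torque': array([ 2.63448215e-03, -5.15125322e+01, -3.67319727e+01,  2.69426209e-04,
        1.29729763e-02, -4.24534494e-05]), 'tool_pos': array([0.19456479, 0.64557965, 0.22996073]), 'tcp_rot': array([-1.33487545, -0.98951153,  0.99261221]), 'wrist_force': array([-0.04295466,  0.10688308,  0.16498762]), 'torque': array([0.02869051, 0.02022352, 0.00573073]), 'width': 1.0004966645441475}
top clamp 0.91 [ 0.5227  0.1686 -0.0014]
top catch_tab 0.98 [0.4798 0.1455 0.0862]
top other_clamp 0.59 [ 0.5056 -0.1757 -0.0008]
scene clamp 0.77 [0.5185 0.165  0.0008]
scene catch_tab 0.63 [0.4804 0.1421 0.0834]
scene other_clamp 0.71 [ 0.5026 -0.1766 -0.0011]
scene other_clamp 0.15 [ 0.5185  0.1691 -0.0017]
```

View pics/top1.png

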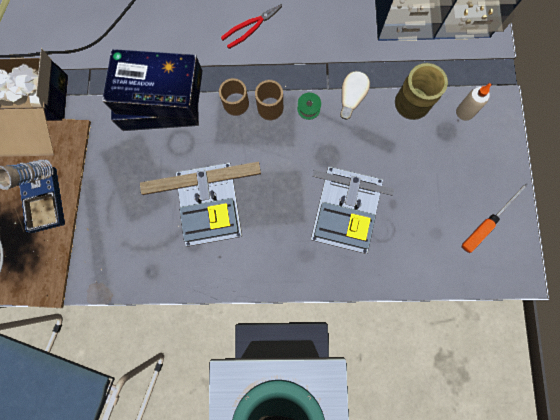

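View pics/scene1.png

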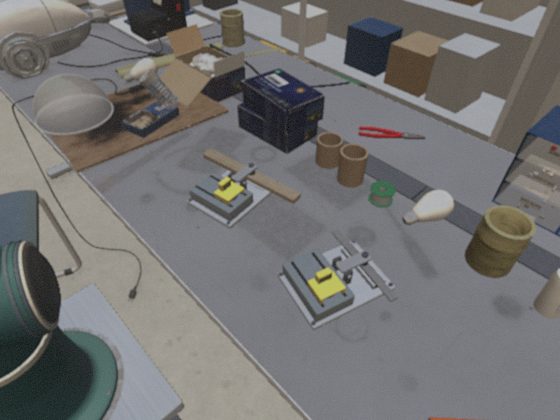

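The pine strip is on the left clamp (catch near pixel (219,215) in the top picture), and the file is on the right one. Next I'll measure the yaw.

Run:
```python
from h import *
from scipy.spatial.transform import Rotation as R
s=bot.read_state(); M=R.from_rotvec(s['tcp_rot']).as_matrix(); print(M.round(3))
c=cams.calibration('wrist'); print(np.array(c['tool_from_camera']).round(3))
im,d=snap('top','t2.png'); c=cams.calibration('top')
K=c['mtx']
def pts(mask):
    v,u=np.nonzero(mask&(d>0)); z=d[v,u]
    P=np.stack([(u-K[0,2])/K[0,0]*z,(v-K[1,2])/K[1,1]*z,z],1); return (P-c['t'])@c['R']
v,u=np.mgrid[:420,:560]
P=pts((u>130)&(u<270)&(v>150)&(v<250))
# yellow roof
hsv=cv2.cvtColor(im,cv2.COLOR_RGB2HSV)
ym=(hsv[...,0]>22)&(hsv[...,0]<36)&(hsv[...,1]>180)&(u>130)&(u<270)&(v>150)&(v<260)
Y=pts(ym); r=Y[(Y[:,2]<.07)];print(len(Y),Y.mean(0),Y[:,2].min(),Y[:,2].max())
rect=cv2.minAreaRect((Y[:,:2]*1000).astype(np.float32)); print(rect)
wm=(hsv[...,0]>8)&(hsv[...,0]<22)&(hsv[...,1]>80)&(u>130)&(u<270)&(v>150)&(v<200)
W=pts(wm); print(len(W),W.mean(0)); print(cv2.minAreaRect((W[:,:2]*1000).astype(np.float32)))
f=cv2.fitLine((W[:,:2]*1000).astype(np.float32),cv2.DIST_HUBER,0,.01,.01).ravel();print(f, 'yaw',np.degrees(np.arctan2(-f[0],f[1])))
cv2.imwrite('pics/t2c.png',cv2.resize(im[150:260,130:270,::-1],None,fx=5,fy=5,interpolation=2))
```

```text
[[ 0.289  0.    -0.957]
 [ 0.957 -0.     0.289]
 [-0.    -1.    -0.   ]]
[[ 1.     0.001 -0.    -0.   ]
 [ 0.001 -0.288  0.958 -0.142]
 [ 0.001 -0.958 -0.288  0.074]
 [ 0.     0.     0.     1.   ]]
415 [0.47860986 0.13025168 0.0668911 ] 0.04541611773570082 0.08827376776601632
((479.5338134765625, 133.37066650390625), (53.614898681640625, 48.56095886230469), 9.551397323608398)
170 [0.56889149 0.19742756 0.02591434]
((564.2348022460938, 181.9575958251953), (288.788818359375, 71.65196228027344), 86.73213195800781)
[ 1.5829559e-01 -9.8739177e-01  5.6846338e+02  1.8628062e+02] yaw -170.89201
```

View pics/t2c.png

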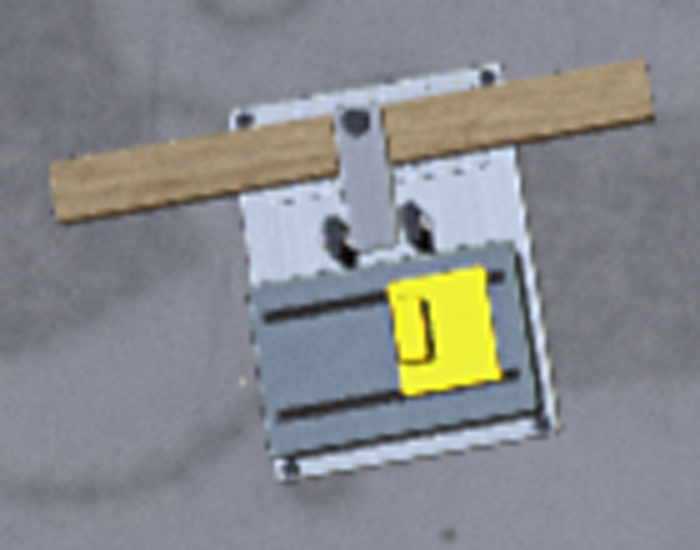

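Clamp yaw is about +9.3°, the fin is near (0.479, 0.1445), and the button is near (0.481, 0.130). I'll move over with the fingers closed and the tool turned about -64° about z.

{"op": "play_rows", "data": {"motion": [[[0.3625, -0.6625, 0], [0, 0, -0.8]], [[0.3625, -0.6625, 0], [0, 0, -0.8]], [[0.3625, -0.6625, 0], [0, 0, -0.8]], [[0.3625, -0.6625, 0], [0, 0, -0.8]], [[0.3625, -0.6625, 0], [0, 0, -0.8]], [[0.3625, -0.6625, 0], [0, 0, -0.8]], [[0.3625, -0.6625, 0], [0, 0, -0.8]]], "gripper": 1}}

```text
time: 1.42
tool_pos: [0.3399, 0.3817, 0.2316]
tcp_rot: [-1.509, -0.508, 0.507]
wrist_force: [0.3, 0.4, 0.7]
width: 0.0
```

{"op": "play_rows", "data": {"motion": [[[0.36, -0.665, -0.1], [0, 0, -0.62]], [[0.36, -0.665, -0.1], [0, 0, -0.62]], [[0.36, -0.665, -0.1], [0, 0, -0.62]], [[0.36, -0.665, -0.1], [0, 0, -0.62]], [[0.36, -0.665, -0.1], [0, 0, -0.62]], [[0.36, -0.665, -0.1], [0, 0, -0.62]], [[0.36, -0.665, -0.1], [0, 0, -0.62]], [[0.36, -0.665, -0.1], [0, 0, -0.62]], [[0.36, -0.665, -0.1], [0, 0, -0.62]]]}}

```text
time: 2.55
tool_pos: [0.4835, 0.1167, 0.1915]
tcp_rot: [-1.567, -0.13, 0.129]
wrist_force: [0.1, -0.4, 1.7]
width: 0.0
```

```bash
cat >> h.py <<'E'
from scipy.spatial.transform import Rotation as R
def wr(p,s):
    T=np.array(cams.calibration('wrist')['tool_from_camera']); 
    return R.from_rotvec(s['tcp_rot']).as_matrix()@(T[:3,:3]@np.array(p)+T[:3,3])+s['tool_pos']
E
python3 - <<'E'
from h import *
s=bot.read_state(); print(s['time'],s['tool_pos'],s['width'],R.from_rotvec(s['tcp_rot']).as_matrix().round(3))
snap('wrist','w1.png')
for l in ['clamp','catch_tab','button_top']:
    for r in cams.mark_of('wrist',l): print(l,round(r['conf'],2),wr(r['xyz'],s).round(4))
E
```

```text
2.55 [0.48350485 0.11669021 0.19148925] 3.5828404263201362e-06 [[ 0.986  0.    -0.164]
 [ 0.164  0.     0.986]
 [ 0.    -1.     0.   ]]
clamp 0.7 [0.5203 0.1659 0.0008]
catch_tab 0.62 [0.4799 0.1471 0.0827]
```

View pics/w1.png

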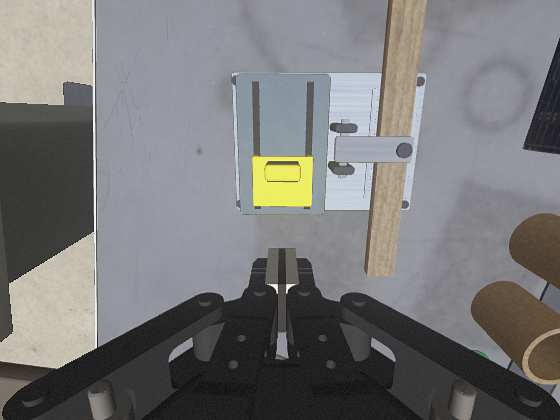

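The view confirms it: the catch fin is at (283,172), in line with the fingers at column 283. Lowering on the fin's -y side.

{"op": "play_rows", "data": {"motion": [[[0, 0, -0.13], [0, 0, 0]], [[0, 0, -0.24], [0, 0, 0]], [[0, 0, -0.3], [0, 0, 0]], [[0, 0, -0.3], [0, 0, 0]], [[0, 0, -0.3], [0, 0, 0]]]}}

```text
time: 3.38
tool_pos: [0.4848, 0.1155, 0.0724]
tcp_rot: [-1.567, -0.129, 0.126]
wrist_force: [0.9, 0.3, -0.2]
width: 0.0
```

Run:
```python
from h import *
s=bot.read_state(); print(s['tool_pos'],s['wrist_force'])
snap('wrist','w2.png')
```

```text
[0.48481692 0.11547997 0.07241768] [ 0.94363837  0.29343409 -0.15207204]
```

View pics/w2.png

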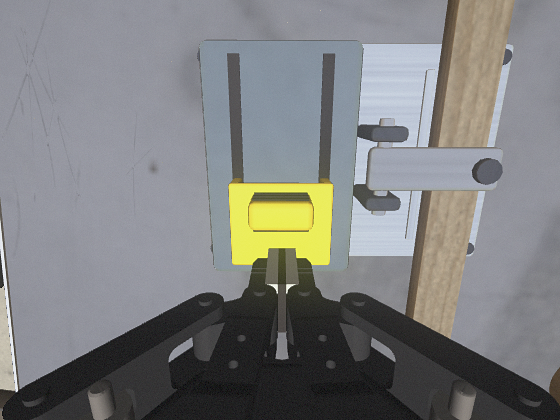

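The fingertip is over the catch roof, just behind the fin at (281,213), and touches nothing. Pushing along clamp +y.

{"op": "play_rows", "data": {"motion": [[[-0.004, 0.025, 0], [0, 0, 0]], [[-0.008, 0.05, 0], [0, 0, 0]], [[-0.012, 0.075, 0], [0, 0, 0]], [[-0.016, 0.1, 0], [0, 0, 0]], [[-0.02, 0.123, 0], [0, 0, 0]], [[-0.024, 0.148, 0], [0, 0, 0]], [[-0.026, 0.158, 0], [0, 0, 0]], [[-0.026, 0.158, 0], [0, 0, 0]]]}}

```text
time: 4.42
tool_pos: [0.4726, 0.179, 0.0708]
tcp_rot: [-1.567, -0.127, 0.129]
wrist_force: [-0.5, -0.3, -0.5]
width: -0.001
```

Run:
```python
from h import *
s=bot.read_state(); print(s['tool_pos'],s['wrist_force'])
snap('wrist','w3.png')
for l in ['catch_tab','button_top','clamp']:
    for r in cams.mark_of('wrist',l): print(l,round(r['conf'],2),wr(r['xyz'],s).round(4))
```

```text
[0.47258288 0.17896102 0.07084224] [-0.48704556 -0.32074575 -0.52860682]
catch_tab 0.75 [0.4717 0.2003 0.0823]
button_top 0.39 [0.4829 0.1339 0.0504]
clamp 0.84 [ 0.5189  0.1641 -0.0037]
```

View pics/w3.png

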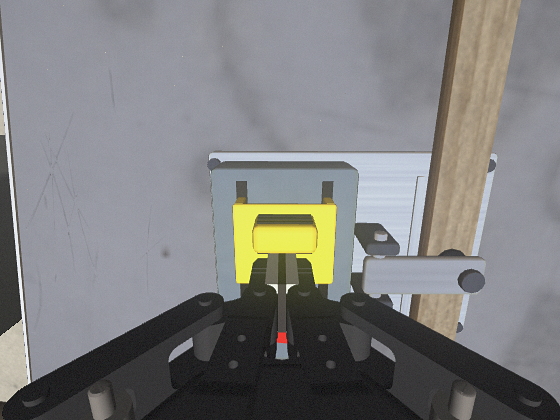

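The catch is moving and the red button shows at (282,338), with some slot left ahead. Pushing on to the end stop.

{"op": "play_rows", "data": {"motion": [[[-0.001, 0.006, 0], [0, 0, 0]], [[-0.002, 0.012, 0], [0, 0, 0]], [[-0.002, 0.012, 0], [0, 0, 0]], [[-0.002, 0.012, 0], [0, 0, 0]]]}}

```text
time: 5.12
tool_pos: [0.4722, 0.1831, 0.071]
tcp_rot: [-1.567, -0.127, 0.128]
wrist_force: [0.0, -0.9, -1.2]
width: 0.001
```

{"op": "play_rows", "data": {"motion": [[[-0.001, 0.006, 0], [0, 0, 0]], [[-0.001, 0.006, 0], [0, 0, 0]], [[-0.001, 0.006, 0], [0, 0, 0]]]}}

```text
time: 5.5
tool_pos: [0.4722, 0.1835, 0.071]
tcp_rot: [-1.571, -0.128, 0.129]
wrist_force: [0.8, -10.0, 0.5]
width: 0.0
```

The force rose to 10 N with no motion, so the catch is at its end stop. Backing off and raising to look at the button.

{"op": "play_rows", "data": {"motion": [[[0.005, -0.03, 0], [0, 0, 0]], [[0.01, -0.06, 0.12], [0, 0, 0]], [[0.032, -0.2, 0.25], [0, 0, 0]], [[0.032, -0.2, 0.3], [0, 0, 0]], [[0.032, -0.2, 0.3], [0, 0, 0]], [[0.032, -0.2, 0.3], [0, 0, 0]]]}}

```text
time: 6.25
tool_pos: [0.4846, 0.1059, 0.1906]
tcp_rot: [-1.566, -0.127, 0.128]
wrist_force: [0.6, -0.3, 0.0]
width: 0.004
```

Run:
```python
from h import *
s=bot.read_state(); print(s['tool_pos'],s['wrist_force'])
im,d=snap('wrist','w4.png')
for l in ['catch_tab','button_top','clamp']:
    for r in cams.mark_of('wrist',l): print(l,round(r['conf'],2),wr(r['xyz'],s).round(4))
hsv=cv2.cvtColor(im,cv2.COLOR_RGB2HSV)
m=((hsv[...,0]<8)|(hsv[...,0]>172))&(hsv[...,1]>150)&(d>0)&(hsv[...,2]>90)
K=cams.calibration('wrist')['mtx']
n,lab,st,ce=cv2.connectedComponentsWithStats(m.astype(np.uint8))
for i in range(1,n):
    if st[i,4]>40:
        v,u=np.nonzero(lab==i); z=d[v,u]; z0=np.median(z)
        print(st[i],ce[i],wr([(ce[i][0]-K[0,2])/K[0,0]*z0,(ce[i][1]-K[1,2])/K[1,1]*z0,z0],s))
```

```text
[0.48460174 0.10588453 0.19061759] [ 0.63122429 -0.3429832   0.01350918]
catch_tab 0.81 [0.4681 0.2022 0.0825]
button_top 0.81 [0.4847 0.135  0.0545]
clamp 0.58 [ 0.5244  0.1641 -0.0037]
[270 157  27  28 578] [282.71799308 170.69550173] [0.48127853 0.13039338 0.05390006]
```

View pics/w4.png

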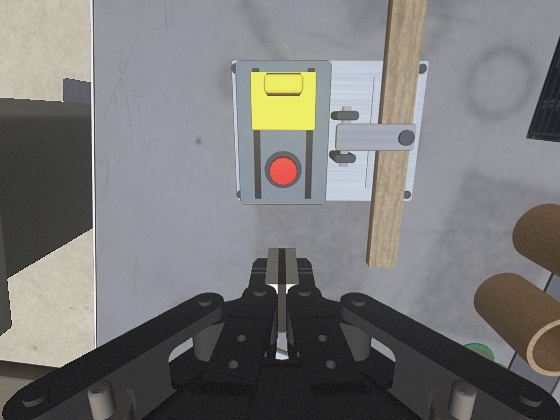

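The catch is fully open and the red button is at (283,171), about (0.4815, 0.131), still up. Moving above it, then pressing.

{"op": "play_rows", "data": {"motion": [[[-0.0075, 0.0625, 0], [0, 0, 0]], [[-0.0075, 0.0625, -0.13], [0, 0, 0]], [[-0.0075, 0.0625, -0.25], [0, 0, 0]], [[-0.0075, 0.0625, -0.32], [0, 0, 0]], [[-0.0075, 0.0625, -0.32], [0, 0, 0]], [[-0.0075, 0.0625, -0.32], [0, 0, 0]]]}}

```text
time: 7.2
tool_pos: [0.4826, 0.131, 0.0639]
tcp_rot: [-1.567, -0.129, 0.128]
wrist_force: [0.2, -0.3, -0.2]
width: -0.002
```

{"op": "play_rows", "data": {"motion": [[[0, 0, -0.012], [0, 0, 0]], [[0, 0, -0.022], [0, 0, 0]], [[0, 0, -0.032], [0, 0, 0]], [[0, 0, -0.038], [0, 0, 0]], [[0, 0, -0.038], [0, 0, 0]], [[0, 0, -0.038], [0, 0, 0]]]}}

```text
time: 7.95
tool_pos: [0.4827, 0.1308, 0.0484]
tcp_rot: [-1.567, -0.129, 0.127]
wrist_force: [2.4, 0.2, 2.6]
width: -0.001
```

Not quite at the bottom yet, so I'll press a little more until the force rises.

{"op": "play_rows", "data": {"motion": [[[0, 0, -0.003], [0, 0, 0]], [[0, 0, -0.005], [0, 0, 0]], [[0, 0, -0.005], [0, 0, 0]], [[0, 0, -0.005], [0, 0, 0]]]}}

```text
time: 8.45
tool_pos: [0.4827, 0.1308, 0.047]
tcp_rot: [-1.567, -0.129, 0.127]
wrist_force: [-0.2, -0.1, 7.8]
width: -0.002
```

It is bottomed: z is 0.047 and the force 7.8 N. Lifting clear.

{"op": "play_rows", "data": {"motion": [[[0, 0, 0.05], [0, 0, 0]], [[0, 0, 0.15], [0, 0, 0]], [[0, 0, 0.28], [0, 0, 0]], [[0.005, -0.0625, 0.36], [0, 0, 0]], [[0.005, -0.0625, 0.36], [0, 0, 0]], [[0.005, -0.0625, 0.36], [0, 0, 0]]]}}

```text
time: 9.2
tool_pos: [0.4826, 0.1056, 0.1884]
tcp_rot: [-1.567, -0.125, 0.13]
wrist_force: [-0.1, 0.7, -0.8]
width: -0.001
```

Run:
```python
from h import *
s=bot.read_state(); print(s['time'],s['tool_pos'],s['wrist_force'])
im,d=snap('wrist','w5.png')
for l in ['catch_tab','button_top']:
    for r in cams.mark_of('wrist',l): print(l,round(r['conf'],2),wr(r['xyz'],s).round(4))
hsv=cv2.cvtColor(im,cv2.COLOR_RGB2HSV)
m=((hsv[...,0]<8)|(hsv[...,0]>172))&(hsv[...,1]>150)&(d>0)&(hsv[...,2]>90)
K=cams.calibration('wrist')['mtx']
n,lab,st,ce=cv2.connectedComponentsWithStats(m.astype(np.uint8))
for i in range(1,n):
    if st[i,4]>40:
        v,u=np.nonzero(lab==i); z=d[v,u]; z0=np.median(z)
        print(st[i],ce[i],wr([(ce[i][0]-K[0,2])/K[0,0]*z0,(ce[i][1]-K[1,2])/K[1,1]*z0,z0],s))
```

```text
9.2 [0.48256719 0.10555966 0.18841486] [-0.10435474  0.66984661 -0.80257574]
catch_tab 0.62 [0.4701 0.2068 0.0842]
button_top 0.66 [0.4829 0.1328 0.0473]
button_top 0.38 [0.4693 0.2053 0.0836]
[273 157  26  26 535] [285.40747664 169.71588785] [0.48138591 0.13029281 0.04597361]
```

View pics/w5.png

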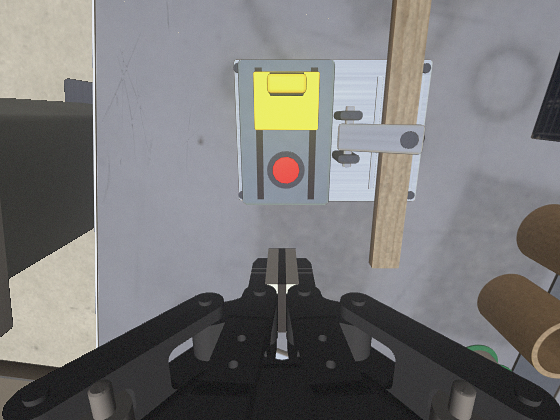

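The button top went from 53.9 to 46.0 mm, the full 8 mm. The jaw, with its tip at (409,140), looks larger and so is raised. The catch is still open at (287,85). Handing in.

```bash
python3 -c "
from h import *
print(bot.finish_job())"
```

```text
the job is handed in; nothing more can be done
None
```

I opened the catch on the pine strip's clamp (the left one), pressed its red button fully down, and lifted clear. I handed the job in at about 9.4 s of the 38 s allowed.

- **Catch:** I pushed it with closed fingers until the force reached about 10 N with no further motion, so it is at its end stop. The last wrist picture shows it still open.
- **Button:** I pressed to 47 mm at 7.8 N, above the roughly 4 N it needs. The wrist camera's depth put its top at 53.9 mm before and 46.0 mm after, which is the full 8 mm. It stayed down after I lifted off.
- **Jaw:** it looks raised in the last picture, but I did not measure its height.
- **Contact:** after lifting off, the tool hung at about 0.19 m with a wrist force of about 1 N, which is the sensor's noise level. I kept the arm away from the other clamp.

None of the checks failed. The networks' position estimates differed from my own measurements by a few millimetres. In the last picture one also gave a low-confidence second button (0.38), which was actually the catch fin.

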